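# Prise the end cap off the strobe battery pack

## Task

Take the flat-bladed pry tool from the rack, put its blade down into the notch at the battery pack's seam and lever the snug end cap off past its spring catches, right off the prongs. Do not touch the cap with the gripper or arm, and leave it standing upright on the bench just beyond the end of the pack. Then put the pry tool back upright in its hole in the rack.

Things in the scene. Friction and masses are not known exactly. Their poses are not given: they have to be found in the camera images.
- pack: Grey battery pack fixed on the bench (all in mm): 82 wide (y), 52 high. Origin: bench level, mid-width, at the seam with the end cap; x points out of the capped end, z up. Pack x -120 to 0. Pry notch, open above: x -20 to 0, y -22 to 22, floor at z=20; its +x wall is the cap's flat face. Two steel prongs (|y| 23 to 33) reach 15 past the seam into the cap; a spring ball on each, at z=28, holds it.
- cap: Loose grey end cap, 64 mm long (x), 82 wide, 52 high, 0.2 kg, on the bench. Origin: bench level, mid-width, on its face at the seam; cap from x=0 to 64; axes and origin coincide with the pack's while seated. Comes off along the pack's +x: about 5 to 12 N, best at the balls' height, frees the balls after 6 of travel, clear after 12, off the prongs at 15; then it slides freely on the bench.
- rack: Aluminium tool rack fixed on the bench: plate 80 (x) by 160 mm (y), 8 thick, top 76 above the bench, on two end walls. Origin: bench level under its middle, z up. Two square through holes, 30 by 30, at x=0, y=-38 and 38: one holds the pry tool, the other a nut driver (round handle, top 78 above the plate), either way round.
- pry_tool: Pry tool, 0.1 kg, hanging upright in a rack hole. Origin: on its axis, underside of its steel collar (diameter 44 mm, 6 thick), which rests on the rack plate; z up. Black square handle 22 by 22 (sides along x and y) from z=6 to 66; flat steel blade 4 thick (x), 16 wide (y), down to z=-60. The nut driver beside it has a round handle and shank.
Not all that is in view belongs to the job. What is shaped like the pack but orange or yellow is not meant.

How it is judged:
By the outcome, as a careful person would: the job done as asked, in the order asked, and still so for the second after the job is handed in, with the robot touching nothing.
It also fails if it takes over 48 s, if anything falls off the work surface, if the arm or the gripper's body presses on something with over 40 N, if the wrist force passes 120 N, or if a joint passes its speed limit or range.

## Robot

A 7-joint arm with a two-finger parallel gripper is mounted at the origin on the work surface. World frame = base frame: x ahead of the robot, y to its left, z up, the work surface at z = 0. Lengths are in m, angles in rad, forces in N, time in s.
With the tool pointing down it reaches from about 0.4 to 0.925 m from the base axis. Payload 4.1 kg.
Tool frame: the origin (TCP) lies on the centre line of the jaws, within the pads' length; the fingertips stand 17 mm ahead of it and the grasp point (between the pads) lies 2 mm behind it (finger_overhang is the distance from the TCP to the fingertips, in m); z points along the fingers, y is the line along which they close (so a half turn about z gives the same grasp; the last joint's range is limited). The gripper opens to 85 mm and grips with 20 to 120 N. Pads are 22 mm wide; open, the fingers measure 114 mm over their backs; the gripper's body (76 mm by 85 mm) begins 54 mm behind the grasp point. The pads swing forward as they close: fully open they stand 13 mm farther back than shut.
Start: joints at [-1.401, 0.398, 0.045, 1.537, -0.019, 1.207, -0.051], TCP at [0.173, 0.627, 0.225] pointing down, gripper open.
Joint ranges: [-2.82, 2.82], [-0.49, 2.23], [-1.37, 1.46], [0, 2.46], [-1.36, 4.5], [0.23, 2], [-2.94, 2.94]. Speed limits (rad/s): [2.57, 2.57, 3.14, 3.14, 3.14, 3.14, 3.14].

## Interface

Orientations are given as a rotation vector (axis times angle).
In Python, from cell import state, get_image, sign_off, finger_overhang gives the robot as it stands.
- The arm moves only by the shell command python3 -m pendant 'ROWS' [OPENING]. ROWS is JSON, a list of rows, each a list of 2 entries, a list of its own where there are three numbers: the shift along the tool's x, y, z scaled (see below), then the turn, a rotation vector about the tool's x, y, z scaled (see below). In form: [[[dx, dy, dz], [wx, wy, wz]], ...]. A call has 1 to 5 rows; each row shifts and turns the commanded pose from where the row before left it, along the tool's axes as they then stand; what a row does not reach is not made up. The controller multiplies each number of a shift by 0.025 m and each number of a turn by 0.08 rad. A row lasts 1/8 s, in which the tool goes at most 62.5 mm and 10.7 degrees, less where a joint would pass 70% of its speed; a pose out of reach is approached as far as the arm can. A call with a number of a shift or a turn outside -1 to 1 is refused whole. A call with a gripper value outside its range is refused whole. OPENING is the opening, from -1 (shut) to 1 (fully open), set as the call begins (- or left out, the last holds). The fingers move at their own pace and stop on an object; the grip force is fixed at half the most. Time passes only in rows, so rows that do not move let the fingers close. It gives the time, the measured TCP pose, the force, the opening and the grip force at its end, in the units of the state.
- state(): the state, without advancing time (a new reading comes with each control period).
- get_image(name): name is "side" or "top" or "wrist"; returns a dict with "frame" (384x512x3 uint8, red, green, blue), "camera_matrix" (3x3 intrinsics, pixels), "position" and "orientation" of the camera in the world. Camera axes: x right, y down, z forward; pixel columns grow to the right and rows downward; lengths in m; the calibration is good to about 2 mm. The wrist camera is an equidistant fisheye: a pixel r from the principal point sees the ray r / f radians off the axis. A picture is of the moment at which its call begins. There is no depth.
- sign_off(): hands the job in; it is judged then, once.
The state is a dict: "clock": time; "qpos": joint angles; "joint_vel": joint speeds; "joint_torque": joint torques, N m; "eef_pos": TCP position; "tool_rot": TCP orientation; "force": force on the tool from outside, world axes, zero at the start; "moment": the same for the moment, N m; "finger_gap": finger opening in m; "gripper_force": force on a finger pad.
Only numpy, scipy, OpenCV 4.12 (cv2) and the standard library are available. Lean on these libraries where they do the work, as an engineer would, in place of code of your own. Each camera call takes 0.05 s, during which the arm holds its last target. There are 200 camera calls.

## Working session

There is one attempt and no reset: what is moved stays moved. The work goes in short steps, Python scripts to look and compute and a shell command to move; the robot and the scene stay as the last step left them, time stands still between calls to the robot, and variables do not carry over. Pictures are saved under pics/ and viewed, at most 10 in all, crops included, and the job is handed in when it is done.

```bash
mkdir -p pics; ls
python3 - <<'E'
from cell import *
import cv2
s=state();print(s)
for n in("top","side"):
    i=get_image(n);cv2.imwrite(f"pics/{n}0.png",cv2.cvtColor(i["frame"],cv2.COLOR_RGB2BGR));print(n,i["camera_matrix"],i["position"],i["orientation"])
E
```

```text
pics
{'clock': 0.0, 'qpos': array([-1.40100971,  0.39918349,  0.0450134 ,  1.53787798, -0.01867812,
        1.20692254, -0.05072219]), 'joint_vel': array([-0.00076038, -0.00066695,  0.00116199, -0.00013082, -0.00165451,
        0.00092518,  0.00026427]), 'joint_torque': array([ 4.07554694e-05, -4.75122321e+01,  1.36455081e+00, -2.54221576e+01,
        1.15434924e-02,  9.46631364e-03,  1.04748986e-05]), 'eef_pos': array([0.17241659, 0.62603697, 0.22366948]), 'tool_rot': array([-4.20741911e-01, -3.11317194e+00,  3.08981381e-03]), 'force': array([-0.46980635, -1.56762254,  0.29498054]), 'moment': array([ 0.05076444,  0.06693115, -0.04055026]), 'gripper_force': 0.0, 'finger_gap': 0.08543003256148798}
top [[369.70992084   0.         253.94275017]
 [  0.         369.70992084 194.63498242]
 [  0.           0.           1.        ]] [0.43589527 0.07499289 0.86397009] [-2.12554844  2.17524204 -0.15608255]
side [[441.35638674   0.         258.88404488]
 [  0.         441.35638674 187.05343326]
 [  0.           0.           1.        ]] [ 0.37530057 -0.96421874  0.64590192] [-2.06278197  0.13803309 -0.11560571]
```

View pics/top0.png

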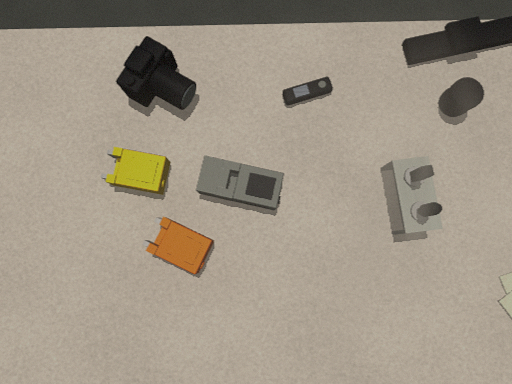

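View pics/side0.png

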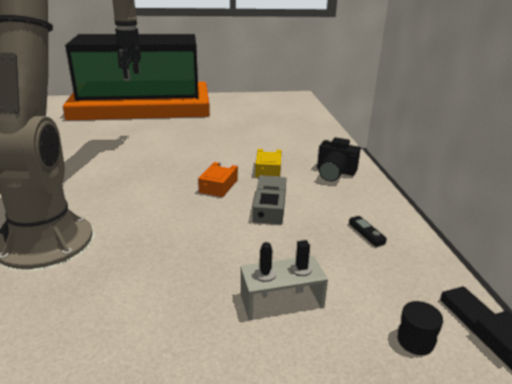

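Run:
```python
import cv2,numpy as np
t=cv2.imread("pics/top0.png");s=cv2.imread("pics/side0.png")
a=cv2.resize(t[140:220,185:295],(770,560),interpolation=cv2.INTER_CUBIC)
cv2.imwrite("pics/a.png",a)
b=cv2.resize(t[145:250,375:455],(400,525),interpolation=cv2.INTER_CUBIC)
c=cv2.resize(s[230:320,232:332],(400,360),interpolation=cv2.INTER_CUBIC)
o=np.zeros((525,800,3),np.uint8);o[:,:400]=b;o[:360,400:]=c
cv2.imwrite("pics/b.png",o)
```

```text
(no output)
```

View pics/a.png

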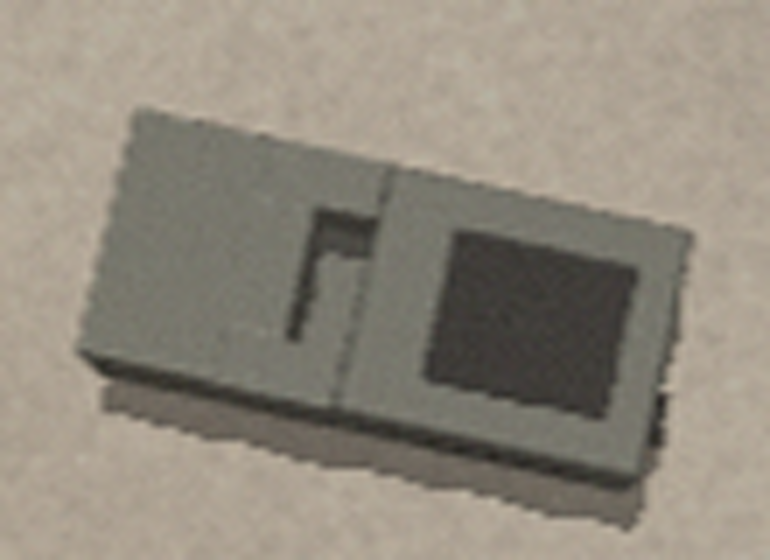

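View pics/b.png

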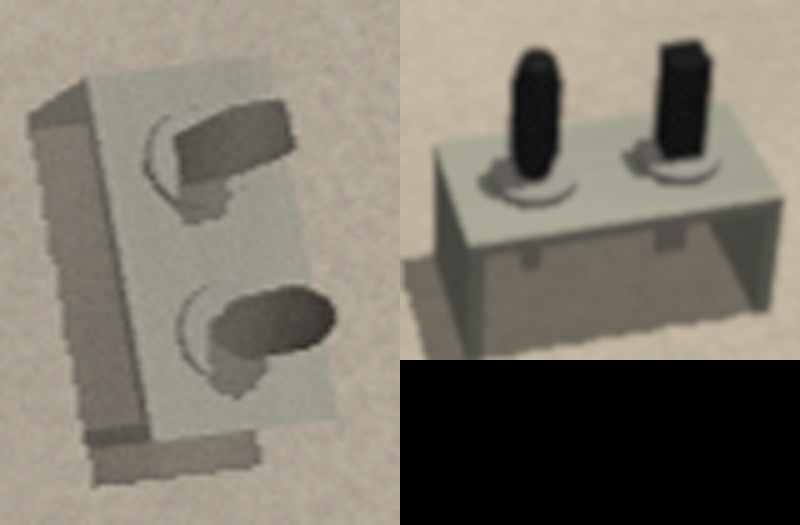

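```bash
cat > h.py <<'E'
import numpy as np,cv2
from scipy.spatial.transform import Rotation as R
from scipy.optimize import least_squares
K=np.array([[369.70992084,0,253.94275017],[0,369.70992084,194.63498242],[0,0,1]])
P=np.array([0.43589527,0.07499289,0.86397009]);RT=R.from_rotvec([-2.12554844,2.17524204,-0.15608255])
def back(px,z):
    px=np.atleast_2d(px).astype(float);d=RT.apply((np.c_[px,np.ones(len(px))])@np.linalg.inv(K).T)
    return P+d*((z-P[2])/d[:,2])[:,None]
def fit(model,W):
    f=lambda p:(p[:2]+R.from_euler('z',p[2]).apply(np.c_[model,np.zeros(len(model))])[:,:2]-W[:,:2]).ravel()
    b=min((least_squares(f,[*W[:,:2].mean(0),a]) for a in (0,1.5,3,-1.5)),key=lambda r:r.cost)
    return b.x,f(b.x).reshape(-1,2)*1e3
def loc(tcp,rot,p=None): pass
def goto(s,pos,yawdir,axis=None):
    """rows (units) from state s to TCP pos, vertical tool, tool y axis along world dir yawdir (deg)"""
    Rc=R.from_rotvec(s["tool_rot"]);best=None
    for k in (0,180):
        a=np.radians(yawdir+k);y=np.array([np.cos(a),np.sin(a),0]);z=np.array([0,0,-1.]);x=np.cross(y,z)
        w=(Rc.inv()*R.from_matrix(np.c_[x,y,z])).as_rotvec()
        if best is None or np.linalg.norm(w)<np.linalg.norm(best):best=w
    d=Rc.inv().apply(np.array(pos)-s["eef_pos"])
    return "shift/0.025 (tool)",(d/.025).round(2),"turn/.08",(best/.08).round(2)
E
python3 - <<'E'
from h import *
from cell import state
c=lambda u,o,k:(np.array(u,float)+.5)/k-.5+np.array(o)
pk=back(c([(135,110),(690,232),(632,475),(80,352)],(185,140),7),.052)
# pack frame: +x end cap at image left
for m in ([(64,-41),(-120,-41),(-120,41),(64,41)],[(64,41),(-120,41),(-120,-41),(64,-41)]):
    p,r=fit(np.array(m)/1e3,pk);print("pack",p,np.degrees(p[2]),r.round(1).tolist())
    nt=back(c([(318,212),(378,220),(395,165),(340,408)],(185,140),7),.052)
    print("notch top corners local mm",(R.from_euler('z',-p[2]).apply(nt-[p[0],p[1],0])*1e3).round(1).tolist())
rk=back(c([(88,77),(268,55),(335,415),(150,440)],(375,145),5),.076)
p,r=fit(np.array([(40,80),(-40,80),(-40,-80),(40,-80)])/1e3,rk)
p2,r2=fit(np.array([(40,-80),(-40,-80),(-40,80),(40,80)])/1e3,rk)
for q,e in((p,r),(p2,r2)):
    print("rack",q,np.degrees(q[2]),e.round(1).tolist())
    for y in(.038,-.038):print(" hole",q[:2]+R.from_euler('z',q[2]).apply([0,y,0])[:2])
print("handle top approx",back(c([(262,125)],(375,145),5),.142))
s=state();print(R.from_rotvec(s["tool_rot"]).as_matrix().round(3))
E
```

```text
pack [0.58852401 0.12905245 1.32720347] 76.0431574435845 [[1.0, 0.5], [0.6, -0.9], [-1.4, -2.1], [-0.2, 2.5]]
notch top corners local mm [[-1.8, -20.5, 52.0], [-21.1, -22.1, 52.0], [-22.4, -40.9, 52.0], [-22.9, 39.6, 52.0]]
pack [0.58852475 0.12905227 1.32717619] 76.04159429520006 [[-78.6, 20.3], [-79.0, 18.8], [78.2, -21.9], [79.4, -17.3]]
notch top corners local mm [[-1.8, -20.5, 52.0], [-21.1, -22.1, 52.0], [-22.4, -40.9, 52.0], [-22.9, 39.6, 52.0]]
rack [ 0.54189053 -0.28039126 -1.48413527] -85.03468693195961 [[8.3, -79.9], [-6.7, 79.3], [-8.6, 80.0], [7.1, -79.4]]
 hole [ 0.57974793 -0.27710226]
 hole [ 0.50403313 -0.28368026]
rack [ 0.54189053 -0.28039126  1.66488811] 95.39106203693044 [[1.0, 0.3], [0.4, 0.3], [-1.3, -0.3], [-0.1, -0.3]]
 hole [ 0.50405862 -0.28396147]
 hole [ 0.57972244 -0.27682104]
handle top approx [[ 0.580503   -0.27550584  0.142     ]]
[[-0.964  0.266 -0.   ]
 [ 0.266  0.964 -0.002]
 [-0.    -0.002 -1.   ]]
```

```bash
r='x'
python3 -m pendant '[[[-1,-0.66,-0.05],[0,0,0]],[[-1,-0.66,-0.05],[0,0,0]],[[-1,-0.66,-0.05],[0,0,0]],[[-1,-0.66,-0.05],[0,0,0]],[[-1,-0.66,-0.05],[0,0,0]]]' 0.5
python3 -m pendant '[[[-1,-0.66,-0.05],[0,0,0]],[[-1,-0.66,-0.05],[0,0,0]],[[-1,-0.66,-0.05],[0,0,0]],[[-1,-0.66,-0.05],[0,0,0]],[[-1,-0.66,-0.05],[0,0,0]]]'
python3 -m pendant '[[[-1,-0.66,-0.05],[0,0,0]],[[-1,-0.66,-0.05],[0,0,0]],[[-1,-0.66,-0.05],[0,0,0]],[[-1,-0.66,-0.05],[0,0,0]],[[-1,-0.66,-0.05],[0,0,0]]]'
python3 -m pendant '[[[-0.5,-1,0],[0,0,0]],[[-0.5,-1,0],[0,0,0]],[[-0.5,-1,0],[0,0,0]],[[-0.5,-1,0],[0,0,0]],[[-0.5,-1,0],[0,0,0]]]'
python3 -m pendant '[[[-0.5,-1,0],[0,0,0]],[[-0.5,-1,0],[0,0,0]],[[-0.5,-1,0],[0,0,0]],[[-0.5,-1,0],[0,0,0]],[[-0.5,-1,0],[0,0,0]]]'
python3 - <<'E'
from h import *
from cell import state
s=state();print(goto(s,[.5797,-.2768,.235],95.4),s["finger_gap"])
E
```

```text
clock: 0.72
eef_pos: [0.2717, 0.5128, 0.2305]
tool_rot: [-0.421, -3.113, 0.001]
force: [-0.0, 0.8, -0.3]
finger_gap: 0.0638
gripper_force: 0.0
clock: 1.35
eef_pos: [0.3702, 0.4002, 0.2368]
tool_rot: [-0.421, -3.113, 0.001]
force: [-0.2, 0.5, 0.1]
finger_gap: 0.0637
gripper_force: 0.0
clock: 1.98
eef_pos: [0.4687, 0.2876, 0.2431]
tool_rot: [-0.421, -3.113, 0.001]
force: [0.2, 1.1, -0.1]
finger_gap: 0.0641
gripper_force: 0.0
clock: 2.6
eef_pos: [0.4953, 0.1504, 0.2431]
tool_rot: [-0.421, -3.113, 0.001]
force: [0.1, 0.5, 0.1]
finger_gap: 0.0639
gripper_force: 0.0
clock: 3.22
eef_pos: [0.5223, 0.0134, 0.2431]
tool_rot: [-0.421, -3.113, 0.0]
force: [0.5, -0.8, -0.5]
finger_gap: 0.0639
gripper_force: 0.0
('shift/0.025 (tool)', array([ -5.29, -10.58,   0.32]), 'turn/.08', array([ 0.  , -0.01, -4.54])) 0.06387466759608461
```

```bash
python3 -m pendant '[[[-0.53,-1,0],[0,0,0]],[[-0.53,-1,0],[0,0,0]],[[-0.53,-1,0],[0,0,0]],[[-0.53,-1,0],[0,0,0]],[[-0.53,-1,0],[0,0,0]]]' >/dev/null
python3 -m pendant '[[[-0.53,-1,0],[0,0,0]],[[-0.53,-1,0],[0,0,0]],[[-0.53,-1,0],[0,0,0]],[[-0.53,-1,0],[0,0,0]],[[-0.53,-1,0],[0,0,0]]]' >/dev/null
python3 -m pendant '[[[0,0,0],[0,0,-0.91]],[[0,0,0],[0,0,-0.91]],[[0,0,0],[0,0,-0.91]],[[0,0,0],[0,0,-0.91]],[[0,0,0],[0,0,-0.91]]]'
python3 - <<'E'
from h import *
from cell import state,get_image
s=state();print(goto(s,[.5797,-.2768,.235],95.4),s["finger_gap"])
i=get_image("wrist");cv2.imwrite("pics/w1.png",cv2.cvtColor(i["frame"],cv2.COLOR_RGB2BGR));print(i["camera_matrix"],i["position"],i["orientation"])
# project predicted handle top corners
Kc=i["camera_matrix"];Rc=R.from_rotvec(i["orientation"])
def proj(p):
    v=Rc.inv().apply(np.array(p)-i["position"]);t=np.arctan2(np.hypot(v[0],v[1]),v[2]);n=v[:2]/np.hypot(v[0],v[1])
    return Kc[:2,2]+Kc[0,0]*t*n
a=R.from_euler('z',95.4,degrees=True)
for z,h in((.142,.011),(.082,.022)):
  for c in((h,h),(h,-h),(-h,-h),(-h,h)):print(z,proj(np.array([.5797,-.2768,z])+a.apply([*c,0])).round(1))
for c in((.04,.08),(.04,-.08),(-.04,-.08),(-.04,.08)):print("plate",proj(np.array([.5419,-.2804,.076])+a.apply([*c,0])).round(1))
E
```

```text
clock: 5.1
eef_pos: [0.5836, -0.2617, 0.2428]
tool_rot: [0.153, -3.137, -0.001]
force: [-0.4, -0.4, 0.6]
finger_gap: 0.0644
gripper_force: 0.0
('shift/0.025 (tool)', array([ 0.22, -0.59,  0.31]), 'turn/.08', array([ 0.01, -0.01,  0.04])) 0.06436508681197003
[[297.31863964   0.         254.23230973]
 [  0.         297.31863964 185.6540729 ]
 [  0.           0.           1.        ]] [ 0.50346631 -0.27057683  0.39293281] [1.9527046  2.15369563 0.34683834]
0.142 [251.2 165.3]
0.142 [251.2 189.2]
0.142 [226.6 189.1]
0.142 [226.  165.3]
0.082 [262.2 141.3]
0.082 [261.8 180.9]
0.082 [221.7 180.8]
0.082 [220.7 141.3]
plate [279.9  51.4]
plate [277.2 196.2]
plate [207.2 195.9]
plate [203.4  52. ]
```

View pics/w1.png

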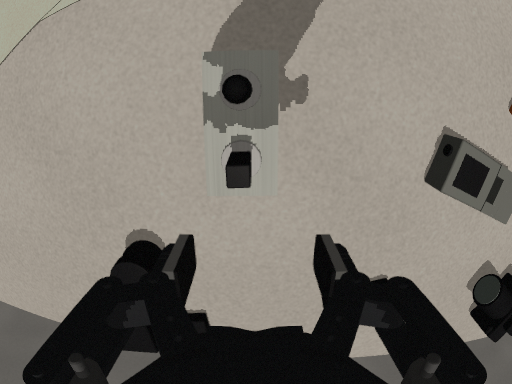

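```bash
python3 -m pendant '[[[0.22,-0.59,0.5],[0,0,0.04]],[[0,0,1],[0,0,0]],[[0,0,1],[0,0,0]],[[0,0,1],[0,0,0]],[[0,0,0.6],[0,0,0]]]' 0.2
python3 -m pendant '[[[0,0,0.6],[0,0,0]],[[0,0,0.4],[0,0,0]],[[0,0,0.3],[0,0,0]],[[0,0,0.1],[0,0,0]],[[0,0,0],[0,0,0]]]'
python3 - <<'E'
from h import *
from cell import state,get_image
s=state();print(goto(s,[.5797,-.2768,.105],95.4),s["finger_gap"])
E
```

```text
clock: 5.78
eef_pos: [0.5782, -0.2777, 0.1385]
tool_rot: [0.141, -3.135, -0.001]
force: [0.1, 0.9, -0.5]
finger_gap: 0.051
gripper_force: 0.0
clock: 6.4
eef_pos: [0.5801, -0.2772, 0.1062]
tool_rot: [-0.145, 3.138, -0.0]
force: [0.3, -0.7, 0.2]
finger_gap: 0.0515
gripper_force: 0.0
('shift/0.025 (tool)', array([0.01, 0.02, 0.05]), 'turn/.08', array([-0.  ,  0.01, -0.03])) 0.05150002171376812
```

```bash
python3 -m pendant '[[[0,0,0],[0,0,0]],[[0,0,0],[0,0,0]],[[0,0,0],[0,0,0]],[[0,0,0],[0,0,0]],[[0,0,0],[0,0,0]]]' -1
python3 -m pendant '[[[0,0,-0.2],[0,0,0]],[[0,0,-0.8],[0,0,0]],[[0,0,-1],[0,0,0]],[[0,0,-1],[0,0,0]],[[0,0,-0.8],[0,0,0]]]'
python3 - <<'E'
from h import *
from cell import state,get_image
s=state();z=s["eef_pos"][2]
a=np.radians(76.04)
u=np.array([np.cos(a),np.sin(a)])
o=np.array([.5885,.1291])+u*(-.0015)
for lx in(-.011,):print(goto(s,[*(o+u*lx),z],76.04),o+u*lx)
E
```

```text
clock: 7.02
eef_pos: [0.5803, -0.2773, 0.1065]
tool_rot: [-0.145, 3.137, -0.0]
force: [-0.3, 0.1, 4.5]
finger_gap: 0.0212
gripper_force: 59.2
clock: 7.65
eef_pos: [0.5801, -0.2774, 0.2031]
tool_rot: [-0.144, 3.137, -0.001]
force: [-1.2, -1.2, -0.7]
finger_gap: 0.021
gripper_force: 58.7
('shift/0.025 (tool)', array([-1.660e+00,  1.569e+01, -1.000e-02]), 'turn/.08', array([-0.  ,  0.02,  4.19])) [0.58548444 0.1169692 ]
```

```bash
python3 -m pendant '[[[-0.1,1,0],[0,0,0]],[[-0.1,1,0],[0,0,0]],[[-0.1,1,0],[0,0,0]],[[-0.1,1,0],[0,0,0]],[[-0.1,1,0],[0,0,0]]]' >/dev/null
python3 -m pendant '[[[-0.1,1,0],[0,0,0]],[[-0.1,1,0],[0,0,0]],[[-0.1,1,0],[0,0,0]],[[-0.1,1,0],[0,0,0]],[[-0.1,1,0],[0,0,0]]]' >/dev/null
python3 -m pendant '[[[-0.1,1,0],[0,0,0]],[[-0.1,1,0],[0,0,0]],[[-0.1,1,0],[0,0,0]],[[-0.1,1,0],[0,0,0]],[[-0.1,0.7,0],[0,0,0]]]' >/dev/null
python3 -m pendant '[[[0,0,0],[0,0,0.84]],[[0,0,0],[0,0,0.84]],[[0,0,0],[0,0,0.84]],[[0,0,0],[0,0,0.84]],[[0,0,0],[0,0,0.84]]]' 
python3 -m pendant '[[[0,0,0.5],[0,0,0]],[[0,0,0.5],[0,0,0]],[[0,0,0],[0,0,0]]]'
python3 - <<'E'
from h import *
from cell import state,get_image
s=state();print(goto(s,[.5855,.1170,.178],76.04))
t=get_image("top")["frame"];i=get_image("wrist");w=i["frame"];sd=get_image("side")["frame"]
print(i["position"],i["orientation"])
np.savez("w2.npz",**{k:i[k] for k in i})
o=np.zeros((600,800,3),np.uint8)
o[:384,:512]=w
o[384:,:400]=cv2.resize(t[140:220,185:295],(400,216))
o[300:600,512:800]=cv2.resize(sd[140:230,225:311],(288,300))
cv2.imwrite("pics/m2.png",o[:,:,::-1])
E
```

```text
clock: 10.15
eef_pos: [0.5835, 0.0918, 0.2013]
tool_rot: [0.387, 3.118, -0.0]
force: [-0.7, 0.4, -0.8]
finger_gap: 0.0215
gripper_force: 58.8
clock: 10.52
eef_pos: [0.5821, 0.092, 0.1741]
tool_rot: [-0.381, -3.115, 0.002]
force: [0.2, 0.7, -1.2]
finger_gap: 0.0212
gripper_force: 58.8
('shift/0.025 (tool)', array([ 0.11,  1.  , -0.16]), 'turn/.08', array([-0.02, -0.04,  0.  ]))
[0.50474983 0.11089077 0.32514346] [2.26523304 1.77172276 0.28259417]
```

View pics/m2.png

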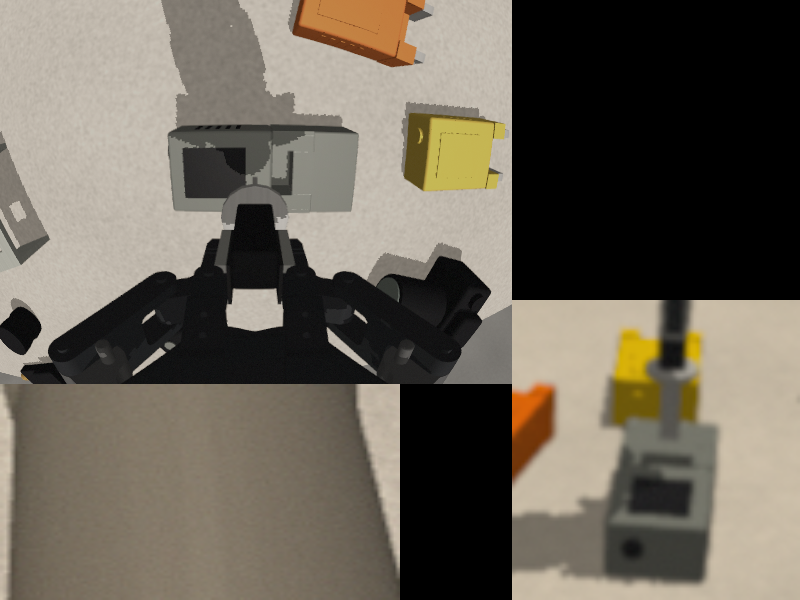

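```bash
cat >> h.py <<'E'
def wback(i,px,z):
    Kc=i["camera_matrix"];px=np.atleast_2d(px).astype(float)
    q=(px-Kc[:2,2])/Kc[0,0];t=np.hypot(*q.T);d=np.c_[q*(np.sin(t)/t)[:,None],np.cos(t)]
    d=R.from_rotvec(i["orientation"]).apply(d);p=i["position"]
    return p+d*((z-p[2])/d[:,2])[:,None]
def plocal(W,p=(.5885,.12905,1.32720)):
    return (R.from_euler('z',-p[2]).apply(W-[p[0],p[1],0])*1e3).round(1)
E
python3 - <<'E'
from h import *
i=dict(np.load("w2.npz"));g=i["frame"].mean(2)
for r in(160,170,178):print(r,g[r,262:318].round().astype(int).tolist())
print(g[145:216,330].round().astype(int).tolist())
print(plocal(wback(i,[(358,135),(352,212),(174,212),(168,133),(293,152),(271,152),(293,190)],.052)))
np.set_printoptions(suppress=True)
cv2.imwrite("pics/w2c.png",cv2.resize(i["frame"][120:220,160:365,::-1],(798,390),interpolation=cv2.INTER_CUBIC))
E
```

```text
160 [79, 80, 79, 79, 80, 80, 104, 132, 118, 106, 113, 138, 137, 138, 137, 137, 138, 137, 138, 137, 138, 137, 138, 138, 137, 116, 76, 61, 45, 46, 46, 115, 137, 138, 137, 138, 137, 137, 137, 137, 136, 137, 136, 136, 136, 137, 136, 137, 138, 137, 137, 137, 136, 136, 136, 136]
170 [135, 136, 136, 136, 136, 136, 135, 130, 115, 109, 122, 137, 137, 137, 136, 137, 137, 137, 137, 138, 137, 138, 138, 124, 98, 90, 71, 55, 45, 44, 76, 120, 137, 136, 136, 137, 137, 137, 136, 137, 137, 136, 137, 137, 137, 136, 137, 136, 137, 136, 135, 136, 136, 135, 136, 135]
178 [134, 135, 135, 135, 135, 135, 134, 125, 112, 91, 78, 78, 82, 93, 92, 93, 93, 88, 78, 106, 125, 93, 94, 88, 78, 78, 69, 50, 44, 45, 90, 127, 137, 137, 136, 136, 137, 136, 136, 136, 136, 137, 136, 136, 136, 135, 136, 136, 136, 135, 136, 134, 135, 135, 134, 134]
[135, 135, 135, 135, 134, 135, 135, 134, 135, 135, 135, 135, 134, 135, 134, 134, 134, 134, 135, 133, 135, 134, 134, 134, 134, 134, 134, 134, 134, 134, 134, 134, 133, 133, 133, 134, 134, 134, 133, 133, 133, 133, 133, 133, 133, 132, 133, 133, 132, 132, 133, 133, 132, 132, 132, 131, 132, 132, 132, 132, 131, 132, 132, 131, 132, 130, 139, 172, 189, 188, 186]
[[  61.4   38.1   52. ]
 [  63.1  -42.    52. ]
 [-120.6  -41.8   52. ]
 [-120.2   39.3   52. ]
 [  -1.9   20.1   52. ]
 [ -22.6   20.    52. ]
 [  -0.5  -17.7   52. ]]
```

View pics/w2c.png

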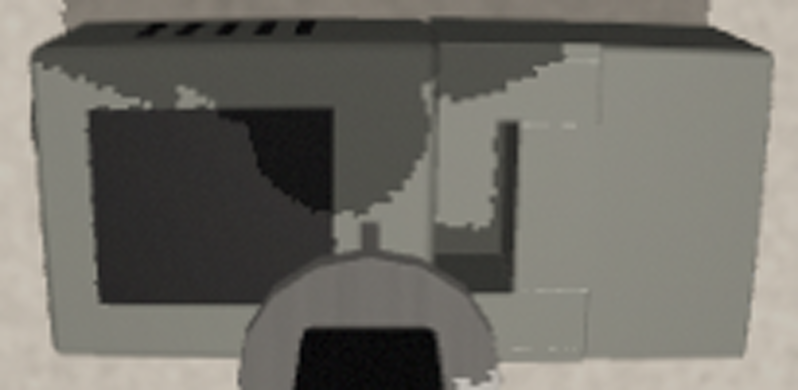

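```bash
python3 -m pendant '[[[0.06,0.5,0],[0,0,0]],[[0.05,0.55,0],[0,0,0]],[[0,0,0],[0,0,0]]]'
python3 - <<'E'
from h import *
from cell import state,get_image
s=state();print(goto(s,[.5858,.1183,.1135],76.04))
i=get_image("wrist");sd=get_image("side")["frame"]
o=np.zeros((400,800,3),np.uint8)
o[:,:500]=cv2.resize(i["frame"][110:270,160:360],(500,400),interpolation=cv2.INTER_CUBIC)
o[:300,512:800]=cv2.resize(sd[140:230,225:311],(288,300),interpolation=cv2.INTER_CUBIC)
cv2.imwrite("pics/m3.png",o[:,:,::-1])
E
```

```text
clock: 11.05
eef_pos: [0.5872, 0.1213, 0.176]
tool_rot: [0.376, 3.119, 0.002]
force: [-0.4, 0.5, -1.6]
finger_gap: 0.021
gripper_force: 58.8
('shift/0.025 (tool)', array([ 0.03, -0.13,  2.5 ]), 'turn/.08', array([ 0.02, -0.  ,  0.04]))
```

View pics/m3.png

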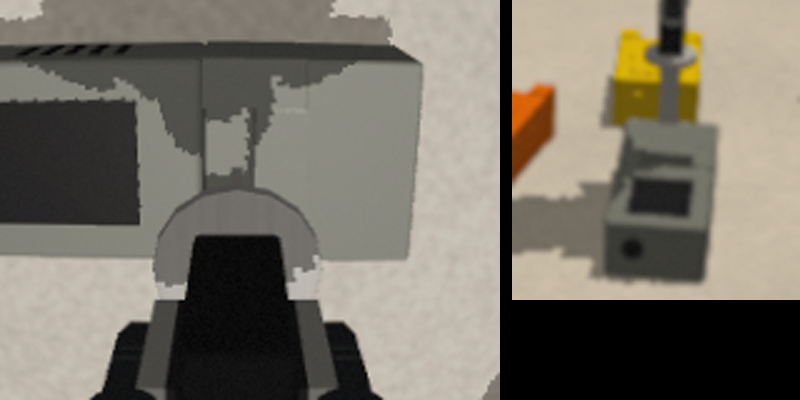

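```bash
python3 -m pendant '[[[0,-0.1,0.6],[0,0,0]],[[0,0,0.6],[0,0,0]],[[0,0,0],[0,0,0]]]' 
python3 -m pendant '[[[0,0,0.5],[0,0,0]],[[0,0,0.5],[0,0,0]],[[0,0,0.2],[0,0,0]],[[0,0,0],[0,0,0]]]'
```

```text
clock: 11.52
eef_pos: [0.5848, 0.1154, 0.1437]
tool_rot: [-0.383, -3.114, 0.003]
force: [0.9, -0.4, -1.2]
finger_gap: 0.0206
gripper_force: 58.8
clock: 12.02
eef_pos: [0.5862, 0.116, 0.1154]
tool_rot: [-0.382, -3.117, 0.001]
force: [0.1, 0.6, -1.4]
finger_gap: 0.0209
gripper_force: 58.8
```

```bash
python3 -m pendant '[[[0,0,0],[-0.6,0,0]],[[0,0.2,0],[0,0,0]],[[0,0.1,0],[0,0,0]],[[0,0.1,0],[0,0,0]]]' 
python3 -m pendant '[[[0,0.1,0],[0,0,0]],[[0,0.1,0],[0,0,0]]]' 
python3 -m pendant '[[[0,0.1,0],[0,0,0]],[[0,0.1,0],[0,0,0]]]'
```

```text
clock: 12.52
eef_pos: [0.5888, 0.1233, 0.1167]
tool_rot: [0.381, 3.112, 0.068]
force: [-1.5, -7.2, 4.2]
finger_gap: 0.021
gripper_force: 59.5
clock: 12.78
eef_pos: [0.5894, 0.1246, 0.1168]
tool_rot: [0.383, 3.113, 0.06]
force: [-3.2, -10.4, 6.1]
finger_gap: 0.0214
gripper_force: 60.0
clock: 13.02
eef_pos: [0.5911, 0.1319, 0.1168]
tool_rot: [0.386, 3.112, 0.068]
force: [0.4, -0.5, -0.9]
finger_gap: 0.0214
gripper_force: 59.2
```

```bash
python3 -m pendant '[[[0,0.1,0],[0,0,0]],[[0,0.15,0],[0,0,0]],[[0,0.15,0],[0,0,0]],[[0,0.15,0],[0,0,0]],[[0,0,0],[0,0,0]]]'
python3 - <<'E'
from h import *
from cell import state,get_image
i=get_image("wrist");sd=get_image("side")["frame"]
np.savez("w4.npz",**i)
o=np.zeros((400,800,3),np.uint8)
o[:,:500]=cv2.resize(i["frame"][110:270,160:360],(500,400),interpolation=cv2.INTER_CUBIC)
o[:300,512:800]=cv2.resize(sd[140:230,225:311],(288,300),interpolation=cv2.INTER_CUBIC)
cv2.imwrite("pics/m4.png",o[:,:,::-1])
E
```

```text
clock: 13.65
eef_pos: [0.5948, 0.1498, 0.1177]
tool_rot: [0.38, 3.111, 0.076]
force: [-1.0, 0.3, -0.8]
finger_gap: 0.0212
gripper_force: 59.2
```

View pics/m4.png

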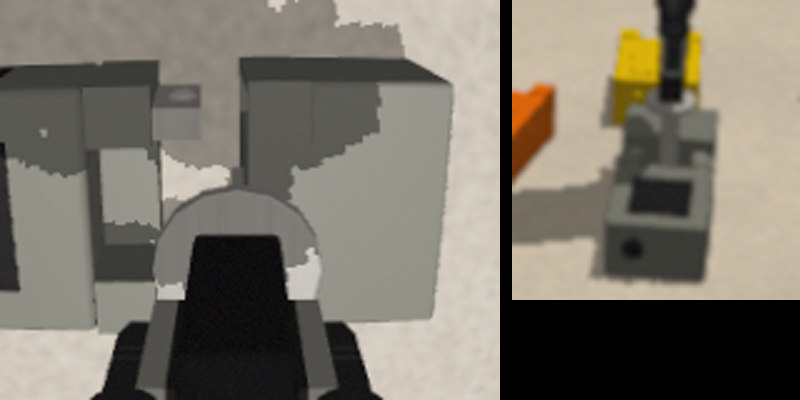

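```bash
python3 -m pendant '[[[0,-0.3,0],[0,0,0]],[[0,0,-0.3],[0.3,0,0]],[[0,0,-1],[0.3,0,0]],[[0,0,-1],[0,0,0]],[[0,0,-1],[0,0,0]]]' 
python3 -m pendant '[[[0,0,-0.4],[0,0,-0.84]],[[0,0,0],[0,0,-0.84]],[[0,0,0],[0,0,-0.84]],[[0,0,0],[0,0,-0.84]],[[0,0,0],[0,0,-0.84]]]'
python3 - <<'E'
from h import *
from cell import state,get_image
s=state();print(goto(s,[.5801,-.2774,.205],95.4))
E
```

```text
clock: 14.38
eef_pos: [0.5928, 0.1409, 0.2012]
tool_rot: [0.382, 3.118, -0.0]
force: [0.0, -0.3, -0.9]
finger_gap: 0.0208
gripper_force: 59.2
clock: 15.0
eef_pos: [0.5928, 0.1408, 0.2104]
tool_rot: [-0.148, 3.137, -0.0]
force: [0.1, 0.0, -0.9]
finger_gap: 0.021
gripper_force: 59.2
('shift/0.025 (tool)', array([  2.08, -16.6 ,   0.22]), 'turn/.08', array([-0.  ,  0.01, -0.  ]))
```

```bash
python3 -m pendant '[[[0.12,-1,0],[0,0,0]],[[0.12,-1,0],[0,0,0]],[[0.12,-1,0],[0,0,0]],[[0.12,-1,0],[0,0,0]],[[0.12,-1,0],[0,0,0]]]' >/dev/null
python3 -m pendant '[[[0.12,-1,0],[0,0,0]],[[0.12,-1,0],[0,0,0]],[[0.12,-1,0],[0,0,0]],[[0.12,-1,0],[0,0,0]],[[0.12,-1,0],[0,0,0]]]' >/dev/null
python3 -m pendant '[[[0.12,-1,0],[0,0,0]],[[0.12,-1,0],[0,0,0]],[[0.12,-1,0],[0,0,0]],[[0.12,-1,0],[0,0,0]],[[0.12,-0.8,0],[0,0,0]]]' >/dev/null
python3 -m pendant '[[[0.12,-0.6,0],[0,0,0]],[[0,0,0],[0,0,0]],[[0,0,0],[0,0,0]]]'
python3 - <<'E'
from h import *
from cell import state,get_image
s=state();print(goto(s,[.5801,-.2774,.1065],95.4))
E
```

```text
clock: 17.25
eef_pos: [0.5806, -0.246, 0.2096]
tool_rot: [-0.147, 3.138, 0.002]
force: [0.1, 0.8, -0.6]
finger_gap: 0.021
gripper_force: 59.2
('shift/0.025 (tool)', array([ 0.14, -1.25,  4.12]), 'turn/.08', array([ 0.01,  0.  , -0.01]))
```

```bash
python3 -m pendant '[[[0.07,-0.65,0],[0,0,0]],[[0.07,-0.6,0],[0,0,0]],[[0,0,0],[0,0,0]],[[0,0,0.5],[0,0,0]],[[0,0,0.5],[0,0,0]]]' 
python3 -m pendant '[[[0,0,0.8],[0,0,0]],[[0,0,0.8],[0,0,0]],[[0,0,0.6],[0,0,0]],[[0,0,0.4],[0,0,0]],[[0,0,0],[0,0,0]]]'
python3 - <<'E'
from h import *
from cell import state,get_image
s=state();print(goto(s,[.5801,-.2774,.1065],95.4))
E
```

```text
clock: 17.88
eef_pos: [0.5796, -0.2778, 0.1834]
tool_rot: [0.146, -3.138, -0.002]
force: [-0.2, -0.1, -1.4]
finger_gap: 0.0212
gripper_force: 59.2
clock: 18.5
eef_pos: [0.5791, -0.2785, 0.1188]
tool_rot: [0.144, -3.137, -0.001]
force: [0.2, -0.1, -0.3]
finger_gap: 0.0211
gripper_force: 59.2
('shift/0.025 (tool)', array([-0.04,  0.04,  0.49]), 'turn/.08', array([ 0.01, -0.02, -0.03]))
```

```bash
python3 -m pendant '[[[0,0,0.2],[0,0,0]],[[0,0,0.15],[0,0,0]],[[0,0,0.08],[0,0,0]],[[0,0,0],[0,0,0]]]'
```

```text
clock: 19.0
eef_pos: [0.5796, -0.2786, 0.1089]
tool_rot: [-0.145, 3.138, 0.0]
force: [-0.6, 0.1, -0.9]
finger_gap: 0.0212
gripper_force: 59.2
```

```bash
python3 -m pendant '[[[0,0,0.06],[0,0,0]],[[0,0,0.04],[0,0,0]],[[0,0,0],[0,0,0]]]' 
python3 -m pendant '[[[0,0,0],[0,0,0]],[[0,0,0],[0,0,0]],[[0,0,0],[0,0,0]],[[0,0,0],[0,0,0]]]' 0.2
python3 -m pendant '[[[0,0,-0.4],[0,0,0]],[[0,0,-1],[0,0,0]],[[0,0,-1],[0,0,0]],[[0,0,-1],[0,0,0]],[[0,0,-1],[0,0,0]]]' 
python3 -m pendant '[[[0.2,1,-0.4],[0,0,0]],[[0,1,0],[0,0,0]],[[0,1,0],[0,0,0]],[[0,1,0],[0,0,0]],[[0,0,0],[0,0,0]]]'
python3 - <<'E'
from h import *
from cell import state,get_image
w=get_image("wrist");t=get_image("top")["frame"];sd=get_image("side")["frame"]
o=np.zeros((600,800,3),np.uint8)
o[:300,:400]=cv2.resize(w["frame"],(400,300))
o[:300,400:]=cv2.resize(t[100:280,180:420],(400,300),interpolation=cv2.INTER_CUBIC)
o[300:,:400]=cv2.resize(sd[230:320,222:342],(400,300),interpolation=cv2.INTER_CUBIC)
o[300:,400:]=cv2.resize(sd[140:230,205:325],(400,300),interpolation=cv2.INTER_CUBIC)
cv2.imwrite("pics/m5.png",o[:,:,::-1])
E
```

```text
clock: 19.38
eef_pos: [0.5797, -0.2787, 0.1065]
tool_rot: [-0.145, 3.138, 0.0]
force: [-0.6, -0.0, 0.2]
finger_gap: 0.021
gripper_force: 59.3
clock: 19.88
eef_pos: [0.5796, -0.2787, 0.1064]
tool_rot: [-0.145, 3.138, 0.0]
force: [-0.4, -0.2, 0.5]
finger_gap: 0.0512
gripper_force: 0.0
clock: 20.5
eef_pos: [0.5796, -0.2789, 0.2181]
tool_rot: [-0.144, 3.137, -0.0]
force: [0.4, -0.4, 0.5]
finger_gap: 0.0511
gripper_force: 0.0
clock: 21.12
eef_pos: [0.566, -0.1773, 0.2271]
tool_rot: [-0.151, 3.137, 0.002]
force: [-0.1, 1.4, -0.2]
finger_gap: 0.0513
gripper_force: 0.0
```

View pics/m5.png

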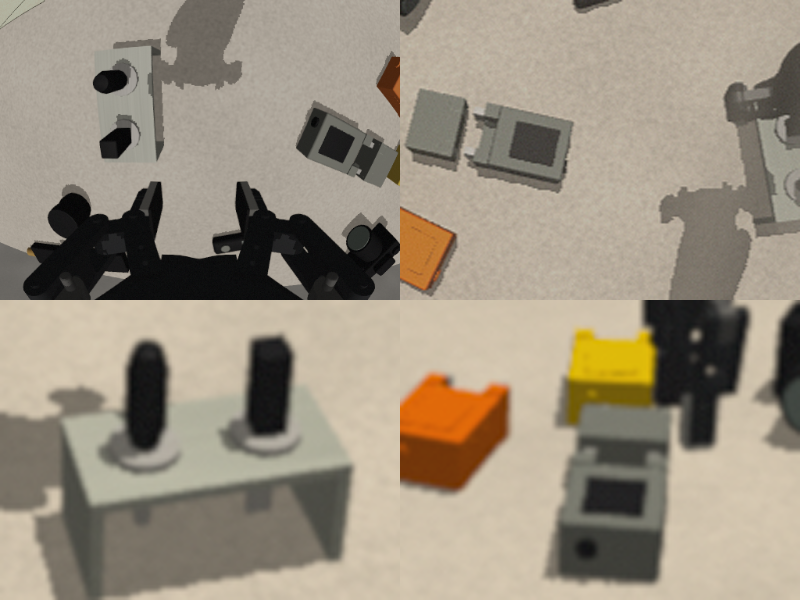

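The montage shows the cap upright and clear of the prongs: in the top-view panel the cap is at about (437,125) and the prongs at about (478,130). The pry tool stands upright in its hole, at about (268,390) in the side panel, with its collar flat on the plate.

```bash
python3 -c "
from cell import *
print(sign_off())"
```

```text
the job is handed in; nothing more can be done
None
```

The cap is pried off and standing upright on the bench about 30 mm beyond the pack's end, the pry tool is back upright in its rack hole, and the job was handed in at about 21 s; the hand-in gave no verdict.

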